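# Hang the finish pail on the keeper hook

## Robot

A 6-joint arm with a two-finger parallel gripper is mounted at the origin on the work surface. World frame = base frame: x ahead of the robot, y to its left, z up, the work surface at z = 0. Lengths are in mm, angles in rad, forces in N, time in s.
With the tool pointing down it reaches from about 375 to 825 mm from the base axis. Payload 5.5 kg.
Tool frame: the origin (TCP) lies midway between the tips of the shut fingers; the grasp point (between the pads) lies 19 mm behind it; z points along the fingers, y is the line along which they close (so a half turn about z gives the same grasp; the last joint's range is limited). The gripper opens to 85 mm and grips with 20 to 120 N. Pads are 22 mm wide; open, the fingers measure 114 mm over their backs; the gripper's body (76 mm by 85 mm) begins 54 mm behind the grasp point. The pads swing forward as they close: fully open they stand 13 mm farther back than shut.
Start: joints at [-1.3, 0.314, -0.047, 1.21, 0, 1.571], TCP at [160.498, -578.131, 194.899] pointing down, gripper open.
Joint ranges: [-2.67, 2.67], [-0.69, 1.73], [-1.03, 1.25], [-2.08, 2.16], [-1.42, 1.45], [-3.14, 3.14]. Speed limits (rad/s): [2.39, 2.39, 3.01, 3.14, 3.14, 3.14].

## Interface

Orientations are given as a rotation vector (axis times angle).
In Python, from plant import robot, imaging gives the robot as it stands. Calls block until the motion is done:
- robot.move_to(position, orientation): joint-space move of the TCP to a pose.
- robot.servo_line(position, velocity=150, attitude=None, force_limit=None): straight line of the TCP; attitude=None keeps the orientation; velocity is the mean speed in mm/s. With force_limit (N) it stops when the force on the tool has changed by that much, and returns True; else False.
- robot.goto_joints(angles): joint-space move.
- robot.ungrasp() and robot.grab(grasp_force=None): open the fingers fully, or close them until they stop; grasp_force is the grip in N (None keeps the last).
- robot.hold(seconds).
- robot.ik(position, orientation): joint angles nearest the present ones, or None.
- imaging.read_camera(name): name is "side" or "top" or "wrist"; returns (picture, depth): 420x560x3 uint8, red, green, blue; 420x560 float32, mm along the optical axis (not along the pixel's ray), 0 where there is no reading.
- imaging.camera_info(name): a dict with "mtx" (3x3 intrinsics, pixels), "R" (3x3) and "t" (3): a world point X has camera coordinates R X + t. Camera axes: x right, y down, z forward; pixel columns grow to the right and rows downward; lengths in mm; the calibration is good to about 2 mm. A picture is of the moment at which its call begins: read the wrist's pose just before it. camera_info takes no time and is no camera call; for the wrist camera it gives the pose at the moment of the call.
A pose or a line that the arm cannot do raises robot.Unreachable and nothing moves.
- robot.close_job(): hands the job in; it is judged then, once.
Readings, each from a call of its own:
- robot.get_time(): time.
- robot.get_joint_positions(): joint angles.
- robot.get_joint_vel(): joint speeds.
- robot.get_effort(): joint torques, N m.
- robot.get_tool_pos(): TCP position.
- robot.get_eef_rot(): TCP orientation.
- robot.get_contact_force(): force on the tool from outside, world axes, zero at the start.
- robot.get_ft_torque(): the same for the moment, N m.
- robot.get_opening(): finger opening in mm.
- robot.get_grip_force(): force on a finger pad.
Only numpy, scipy, OpenCV 4.12 (cv2) and the standard library are available. Lean on these libraries where they do the work, as an engineer would, in place of code of your own. Each camera call takes 0.05 s, during which the arm holds its last target. There are 200 camera calls.

## Task

Swing up the wire bail that lies flat beside the finish pail until it stands upright over the still-standing pail, and carry the pail by it to the two-pronged hook on the post. Lower the bail behind the upturned prong tips until the prongs take some of the weight, slide it back along them under the keepers, still resting on the prongs, until it is fully home against the back stops, and only then let go, leaving the pail hanging still. Press gently, since the hook stands no more than about 2.5 kg of push; keep the pail level and leave the other things on the bench where they are.

Things in the scene. Friction and masses are not known exactly. Their poses are not given: they have to be found in the camera images.
- pail: Closed round steel pail with a paper band, 108 mm high, 104 mm across at the foot, 122 mm at the lid, 0.4 to 0.75 kg with its bail. Origin: centre of its underside; z up. The bail's hinge runs along the pail's y axis, through two ears at its sides, 92 mm above the origin. At the start the bail lies out to the pail's -x side.
- bail (a joint): Angle of the wire bail: 0 = level, out to the pail's -x side; 1.571 = upright over the pail; limits -0.10 and 3.24. It swings almost freely (0.01 N m friction) and starts lying at its lower stop, -0.10; let go, it falls back to a stop.
- bail_mid (a point): Middle of the bail's straight crossbar (6 mm steel wire, 104 mm long), 110 mm from the hinge line and parallel to it. The middle 44 mm carry a wooden grip, 14 mm across, that turns freely on the wire: pinch it there. With the bail level, about 41 mm lie between grip and lid: open the fingers only part way.
- ear (a point): Middle of the hinge line, inside the pail, 92 mm above its underside. The bail's side wires run from the ears, 66 mm either side of it, to 52 mm either side at the crossbar. The bare wire beside the wooden grip is what rests on the prongs.
- stand: Fixed stand: 30 mm square post, 290 mm high, on a 100 mm square flange. Origin: centre of the flange's underside on the bench; z up. Two level prongs, 8 mm round bars at y = +35 and -35 mm with nothing between them, point along the stand's -x, roughly to the robot, from a 44 x 96 mm crosshead on the post (14 mm below to 26 mm above the prongs' centre line).
- home (a point): Crossbar's middle when fully home, at nominal height: stand x = -112 mm, y = 0, 237 mm over the bench; crossbar along the stand's y, either way round. Back stops (uprights, bar centre x = -105 mm) end the slide. The crosshead is clamped by hand up to 5 mm higher or lower than nominal, NOT measured: feel (or see) the height. Rigid prongs: each mm too low adds 15 N or so; 25 N is too much.
- keeper (a point): Front end of the keepers' level part, midway between them, at nominal height (stand x = -127 mm, 248.5 mm over the bench): an 8 mm bar over each prong, from the back stop forward to here, then a lip rising forward to x = -135 mm, 26 mm above the prong's centre line. The free gap between prong and keeper is 10.5 mm high for the 6 mm wire.
- landing (a point): Middle of the open stretch where the crossbar can come down on the prongs: its middle when resting there, at nominal height (stand x = -155 mm, 237 mm over the bench; true height up to 5 mm more or less). Free from x = -142 to -167 mm. In front the upturned tips (x = -172 to -178 mm) reach 23 mm above the prongs' centre line.
- tape: Bystander, to be left alone: roll of tape lying flat, 90 mm across, 22 mm high. Origin: its underside or middle.
- screwdriver: Bystander, to be left alone: screwdriver lying on the bench. Origin: its underside or middle.
- sanding_block: Bystander, to be left alone: cork sanding block 100 x 65 x 35 mm. Origin: its underside or middle.
- glue: Bystander, to be left alone: white glue bottle, 60 mm across, 170 mm high. Origin: its underside or middle.
- stain: Bystander, to be left alone: plain closed can without a bail, 80 mm across, 75 mm high. Origin: its underside or middle.
- hammer: Bystander, to be left alone: hammer lying on the bench. Origin: its underside or middle.
- offcut: Bystander, to be left alone: plywood offcut 120 x 50 x 18 mm. Origin: its underside or middle.
Things that resemble listed ones, but are neither listed nor needed, are in the scene too. What is shaped like the pail but yellow is not meant.

How it is judged (in metres and radians):
On the way, in this order (a step that is already met when the one before it is completed fails the run):
1. the bail stands upright (within 0.2 rad) over the pail, which still stands level on the bench (value of joint bail between 1.37 and 1.77 rad and height (world z) of pail below 0.006 m and angle between pail's own z axis and vertical below 0.12 rad), for 0.2 s.
2. the bail, still held, rests on the prongs in front of the keepers' home end, loading them with at least 1.5 N (contact force between the fingers and pail above 1 N and contact force between pail and stand above 1.5 N and y of bail_mid in the frame of stand between -0.014 and 0.014 m and z of bail_mid in the frame of stand between 0.229 and 0.2475 m and x of bail_mid in the frame of stand between -0.175 and -0.122 m), for 0.2 s.
3. the bail, still held and still resting on the prongs, is home against the back stops (within 7 mm) (contact force between the fingers and pail above 1 N and contact force between pail and stand above 1.5 N and y of bail_mid in the frame of stand between -0.014 and 0.014 m and z of bail_mid in the frame of stand between 0.229 and 0.2475 m and x of bail_mid in the frame of stand above -0.119 m), for 0.2 s.
At the end, for the whole second after the job is handed in: The pail hangs still (under 40 mm/s) and level (within 0.25 rad) by its bail on both prongs, clear of the bench and released, with the crossbar under the keepers within 7 mm of home and centred within 14 mm; every bystander within 30 mm of its start (x of bail_mid in the frame of stand above -0.119 m and y of bail_mid in the frame of stand between -0.014 and 0.014 m and z of bail_mid in the frame of stand between 0.229 and 0.2475 m and contact force between pail and stand above 2 N and contact force between the fingers and pail below 0.1 N and height (world z) of pail above 0.015 m and angle between pail's own z axis and vertical below 0.25 rad and linear speed of pail below 0.04 m/s and distance of each of tape, screwdriver, sanding_block, glue, stain, hammer, offcut from where it was at the start of the episode below 0.03 m); the robot touches nothing.
It fails at once if the pail or its bail presses on the stand with more than 25 N (contact force between pail and stand above 25 N).
It fails at once if the pail tips by more than 0.5 rad (angle between pail's own z axis and vertical above 0.5 rad).
It fails at once if a bystander is pushed more than 30 mm (distance of any of tape, screwdriver, sanding_block, glue, stain, hammer, offcut from where it was at the start of the episode above 0.03 m).
It also fails if it takes over 72 s, if anything falls off the work surface, if the arm or the gripper's body presses on something with over 40 N, if the wrist force passes 120 N, or if a joint passes its speed limit or range.

## Working session

There is one attempt and no reset: what is moved stays moved. The work goes in short steps, each a Python script; the robot and the scene stay as the last script left them, time stands still between calls to the robot, and variables do not carry over. Pictures are saved under pics/ and viewed, at most 10 in all, crops included, and the job is handed in when it is done.

```bash
ls; mkdir -p pics; python3 - <<'E'
from plant import robot, imaging
import cv2, numpy as np
for n in ["top","side"]:
    p,d=imaging.read_camera(n)
    cv2.imwrite(f"pics/{n}.png",cv2.cvtColor(p,cv2.COLOR_RGB2BGR)); np.savez(f"{n}.npz",p=p,d=d,**imaging.camera_info(n))
    i=imaging.camera_info(n); print(n,i["mtx"].round(1).tolist(),i["R"].round(3).tolist(),i["t"].round(0))
print(robot.get_eef_rot(),robot.get_opening())
E
```

```text
pics
top [[412.0, 0.0, 283.0], [0.0, 412.0, 212.5], [0.0, 0.0, 1.0]] [[-0.009, -0.999, -0.031], [-0.988, 0.014, -0.154], [0.155, 0.029, -0.988]] [1.00e+00 4.79e+02 1.16e+03]
side [[395.0, 0.0, 282.6], [0.0, 395.0, 208.1], [0.0, 0.0, 1.0]] [[-0.954, -0.301, -0.004], [-0.213, 0.683, -0.698], [0.213, -0.665, -0.716]] [ 428.  231. 1000.]
[-3.11135105e+00 -4.23833046e-01  2.83839925e-04] 85.38793077252065
```

View pics/top.png

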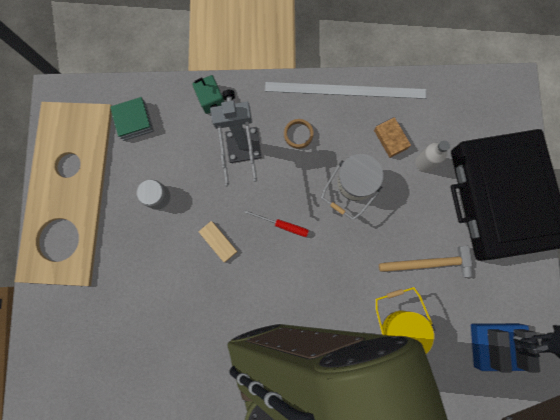

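View pics/side.png

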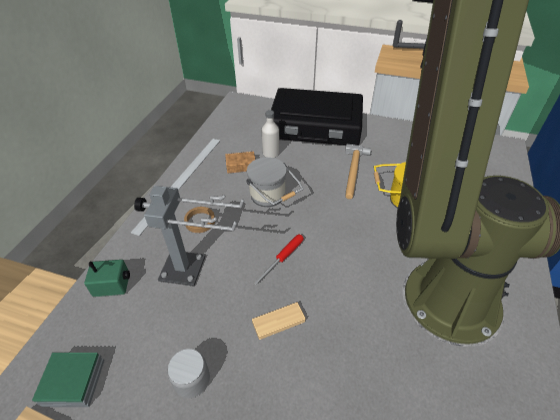

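The top view shows the grey pail with its lid near (361,178) and the grip near (337,209). The prong tips are near (226,184) and (255,180), and the stand flange is near (240,143). I'll enlarge this area and use the depth.

```bash
cat > h.py <<'E'
import numpy as np, cv2
from plant import robot, imaging
from scipy.spatial.transform import Rotation as Ro
def unproj(c,d,uv):            # pixels + depth along axis -> world
    uv=np.atleast_2d(uv).astype(float); K=c["mtx"]
    d=np.broadcast_to(np.asarray(d,float),len(uv))
    X=np.c_[(uv[:,0]-K[0,2])/K[0,0],(uv[:,1]-K[1,2])/K[1,1],np.ones(len(uv))]*d[:,None]
    return (X-c["t"])@c["R"]
def atz(c,uv,z):               # ray meets plane z
    a=unproj(c,100.,uv);o=-c["R"].T@c["t"];v=a-o
    return o+v*((z-o[2])/v[:,2])[:,None]
def proj(c,P):
    q=np.atleast_2d(P)@c["R"].T+c["t"];q=q@c["mtx"].T
    return q[:,:2]/q[:,2:]
def cloud(c,d):
    v,u=np.nonzero(d>0); return unproj(c,d[v,u],np.c_[u,v]),np.c_[u,v]
E
python3 - <<'E'
from h import *
c=np.load("top.npz"); p=c["p"]; d=c["d"]
cr=cv2.resize(p[80:230,190:400],None,fx=3.8,fy=3.8,interpolation=cv2.INTER_CUBIC)
cv2.imwrite("pics/topcrop.png",cv2.cvtColor(cr,cv2.COLOR_RGB2BGR)); print(cr.shape)
P,uv=cloud(c,d)
def box(u0,u1,v0,v1,z0,z1):
    return (uv[:,0]>u0)&(uv[:,0]<u1)&(uv[:,1]>v0)&(uv[:,1]<v1)&(P[:,2]>z0)&(P[:,2]<z1)
m=box(325,400,145,215,98,125); (x,y),r=cv2.minEnclosingCircle(P[m][:,:2].astype(np.float32)); print("lid",x,y,r,P[m].mean(0))
m=box(328,347,200,218,60,110); print("grip",m.sum(),P[m].mean(0),P[m].max(0))
m=box(205,265,90,195,225,300); print("prong/cross",m.sum())
for z0,z1 in [(220,232),(232,245),(245,260),(260,275),(275,300)]:
    q=P[box(200,265,90,195,z0,z1)]; print(z0,len(q),q.min(0).round() if len(q) else '',q.max(0).round() if len(q) else '')
E
```

```text
(570, 798, 3)
lid 571.1964721679688 -222.8138427734375 67.22361755371094 [ 570.54552835 -222.62574832  107.00727438]
grip 92 [ 482.62170918 -157.80695044   85.15608809] [ 502.45383483 -134.24987307   92.06118767]
prong/cross 1376
220 93 [532.  56. 220.] [747. 160. 232.]
232 387 [521.  53. 232.] [759. 160. 245.]
245 661 [514.  54. 245.] [758. 166. 260.]
260 82 [557.  60. 260.] [719. 159. 275.]
275 177 [681. 101. 276.] [713. 133. 293.]
```

View pics/topcrop.png

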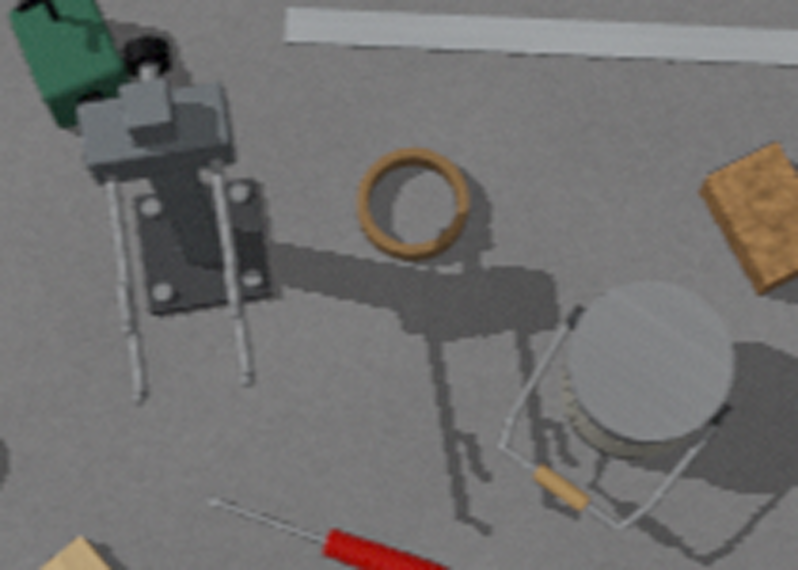

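The bail and the pail agree with the given sizes: lid to grip is 109 mm and the bail lies low. The crop shows ears at full-image px (341,164) and (380,189). Next I'll fit the stand and check which tool tilts are reachable.

```bash
cat >> h.py <<'E'
EAR=np.array([570.5,-223.,92.]); PY=-0.632
ST=np.array([698.,116.7,0.]); SY=0.145
UP=np.array([0,0,1.])
def fwd(y): return np.array([np.cos(y),np.sin(y),0])
def att(yaw,phi,s=1):          # tool pitched phi below level, heading yaw, closing in the vertical plane
    z=np.cos(phi)*fwd(yaw)-np.sin(phi)*UP; y=s*(np.sin(phi)*fwd(yaw)+np.cos(phi)*UP)
    return Ro.from_matrix(np.c_[np.cross(y,z),y,z]).as_rotvec(), z
def tcp(g,yaw,phi,s=1,back=0): # TCP pose putting the grasp point at g, drawn back
    r,z=att(yaw,phi,s); return g+(19-back)*z, r
def bar(th,yaw=PY): return EAR-110*np.cos(th)*fwd(yaw)+110*np.sin(th)*UP
def stand(x,y,z): return ST+x*fwd(SY)+y*np.array([-np.sin(SY),np.cos(SY),0])+z*UP
E
python3 - <<'E'
from h import *
for s in (1,-1):
  for ph in np.radians([0,15,30,45,60]):
    out=[]
    for b in (100,0):
      q=robot.ik(*tcp(bar(-.1),PY,ph,s,b)); out.append(None if q is None else np.round(q,2).tolist())
    print(s,round(np.degrees(ph)),out)
  for th in (.4,.8,1.2,1.57):
    for ph in {th,max(th,.8)}:
      q=robot.ik(*tcp(bar(th),PY,ph,s)); print(' th',th,round(ph,2),None if q is None else np.round(q,2))
  for x in (-155,-112):
    q=robot.ik(*tcp(stand(x,0,270),SY,np.pi/2,s)); print(' stand',None if q is None else np.round(q,2))
E
```

```text
1 0 [None, None]
1 15 [None, None]
1 30 [None, None]
1 45 [None, None]
1 60 [[-0.09, -0.31, -0.93, 0.5, -0.26, 2.06], [-0.16, -0.09, -1.0, 0.18, -0.23, 1.99]]
 th 0.4 0.4 None
 th 0.4 0.8 None
 th 0.8 0.8 None
 th 1.2 1.2 [-0.28 -0.02 -0.56  0.68 -0.13  1.9 ]
 th 1.57 1.57 [-0.37  0.34 -0.04  1.19 -0.    1.83]
 stand [ 0.17  0.21 -0.06  1.3   0.    1.6 ]
 stand [0.17 0.29 0.05 1.33 0.   1.6 ]
-1 0 [None, None]
-1 15 [None, None]
-1 30 [None, None]
-1 45 [None, None]
-1 60 [[-0.09, -0.31, -0.93, 0.5, -0.26, -1.09], [-0.16, -0.09, -1.0, 0.18, -0.23, -1.16]]
 th 0.4 0.4 None
 th 0.4 0.8 None
 th 0.8 0.8 None
 th 1.2 1.2 [-0.28 -0.02 -0.56  0.68 -0.13 -1.24]
 th 1.57 1.57 [-0.37  0.34 -0.04  1.19 -0.   -1.31]
 stand [ 0.17  0.21 -0.06  1.3   0.   -1.54]
 stand [ 0.17  0.29  0.05  1.33  0.   -1.55]
```

```bash
python3 - <<'E'
from h import *
for b in (108,8):
  for ph in (50,53,55,57): 
    q=robot.ik(*tcp(bar(-.1),PY,np.radians(ph),1,b)); print(b,ph,None if q is None else np.round(q,2))
for th in np.linspace(-.1,1.57,12):
    ph=[]
    for p in range(45,91,3):
        if robot.ik(*tcp(bar(th),PY,np.radians(p),1,8)) is not None: ph.append(p)
    print(round(th,2),ph)
E
```

```text
108 50 None
108 53 None
108 55 [-0.01 -0.39 -1.01  0.43 -0.34  2.1 ]
108 57 [-0.04 -0.36 -0.97  0.47 -0.31  2.08]
8 50 None
8 53 None
8 55 None
8 57 None
-0.1 [60, 63, 66, 69, 72, 75, 78, 81, 84, 87, 90]
0.05 [57, 60, 63, 66, 69, 72, 75, 78, 81, 84, 87, 90]
0.2 [57, 60, 63, 66, 69, 72, 75, 78, 81, 84, 87, 90]
0.36 [54, 57, 60, 63, 66, 69, 72, 75, 78, 81, 84, 87, 90]
0.51 [54, 57, 60, 63, 66, 69, 72, 75, 78, 81, 84, 87, 90]
0.66 [51, 54, 57, 60, 63, 66, 69, 72, 75, 78, 81, 84, 87, 90]
0.81 [48, 51, 54, 57, 60, 63, 66, 69, 72, 75, 78, 81, 84, 87, 90]
0.96 [48, 51, 54, 57, 60, 63, 66, 69, 72, 75, 78, 81, 84, 87, 90]
1.11 [45, 48, 51, 54, 57, 60, 63, 66, 69, 72, 75, 78, 81, 84, 87, 90]
1.27 [45, 48, 51, 54, 57, 60, 63, 66, 69, 72, 75, 78, 81, 84, 87, 90]
1.42 [45, 48, 51, 54, 57, 60, 63, 66, 69, 72, 75, 78, 81, 84, 87, 90]
1.57 [45, 48, 51, 54, 57, 60, 63, 66, 69, 72, 75, 78, 81, 84, 87, 90]
```

```bash
python3 - <<'E'
from h import *
ph=np.radians(60)
q0=robot.ik(*tcp(bar(-.1),PY,ph,1,108)); print(np.round(q0,2))
robot.goto_joints([q0[0],.314,-.047,1.21,0,q0[5]])
robot.move_to(*tcp(bar(-.1),PY,ph,1,80))
c=imaging.camera_info("wrist"); p,d=imaging.read_camera("wrist")
np.savez("w1.npz",p=p,d=d,**c); cv2.imwrite("pics/w1.png",cv2.cvtColor(p,cv2.COLOR_RGB2BGR))
print("t",robot.get_time(),"proj bar mid, ends, ear",proj(c,[bar(-.1),EAR]).round(0).tolist())
hinge=np.array([-np.sin(PY),np.cos(PY),0])
print(proj(c,[bar(-.1)+22*hinge,bar(-.1)-22*hinge,EAR+66*hinge,EAR-66*hinge]).round(0).tolist())
E
```

```text
[-0.08 -0.33 -0.92  0.53 -0.27  2.06]
t 3.4833 proj bar mid, ends, ear [[276.0, 214.0], [404.0, 196.0]]
[[276.0, 182.0], [276.0, 244.0], [413.0, 109.0], [396.0, 272.0]]
```

View pics/w1.png

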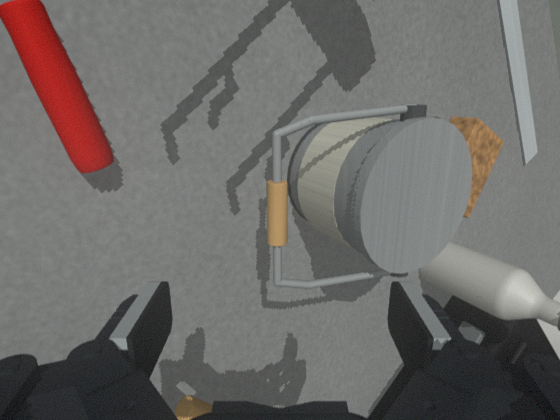

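The wrist view shows the grip centred at (277,213) against a predicted (276,214). The ears at (415,110) and (400,273) also match. Going in to pinch.

```bash
python3 - <<'E'
from h import *
ph=np.radians(60); r,z=att(PY,ph); y=Ro.from_rotvec(r).as_matrix()[:,1]
def st(m): print(m,"t",round(robot.get_time(),2),"F",np.round(robot.get_contact_force(),1),"open",round(robot.get_opening(),1),"grip",round(robot.get_grip_force(),1))
p,_=tcp(bar(-.1),PY,ph,1,10)
print(y); hit=robot.servo_line(p-2*y,velocity=60,force_limit=5); st(hit); print(robot.get_tool_pos()-(p-2*y))
if not hit:
    robot.grab(grasp_force=60); st("grab")
    c=imaging.camera_info("wrist"); im,d=imaging.read_camera("wrist"); np.savez("w2.npz",p=im,d=d,**c); cv2.imwrite("pics/w2.png",cv2.cvtColor(im,cv2.COLOR_RGB2BGR))
E
```

```text
[ 0.69875052 -0.51161285  0.5       ]
False t 4.8 F [-0.5  0.4  0.2] open 85.4 grip 0.0
[0.17804418 0.01882956 0.33852227]
grab t 5.57 F [-0.4 -0.5 -0.4] open -0.1 grip 0.0
```

View pics/w2.png

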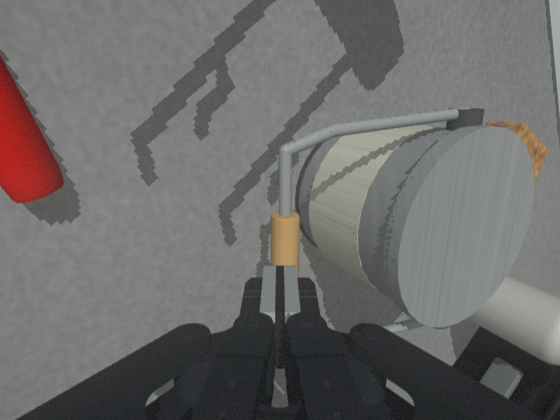

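The fingers shut empty: the picture shows the tips at (280,266) in front of the grip. I'll check the depth.

```bash
python3 - <<'E'
from h import *
hinge=np.array([-np.sin(PY),np.cos(PY),0])
for n in ("w1","w2"):
    c=np.load(n+".npz"); d=c["d"]; im=c["p"].astype(int)
    m=(im[...,0]>im[...,2]+60)&(im[...,1]>im[...,2]+25); m[:150]=0;m[280:]=0;m[:,:255]=0;m[:,310:]=0
    v,u=np.nonzero(m&(d>0)); q=unproj(c,d[v,u],np.c_[u,v])
    print(n,len(q),np.median(q,0),q.min(0),q.max(0),"pred px",proj(c,[bar(-.1),bar(-.1)+22*hinge,EAR+66*hinge]).round().tolist())
    s=[(q-bar(-.1))@a for a in (fwd(PY),hinge,UP)]; print([(round(np.percentile(a,2),1),round(np.median(a),1),round(np.percentile(a,98),1)) for a in s])
    w=d[int(150):int(200),283:290] if n=="w2" else d[140:175,275:280]
print("bare wire", [unproj(np.load("w2.npz"),np.load("w2.npz")["d"][v,286],[286,v]).round(1).tolist() for v in (170,185,200)])
print(robot.get_tool_pos(), proj(imaging.camera_info("wrist"),robot.get_tool_pos()))
E
```

```text
w1 1031 [ 482.24001414 -155.64406003   86.06731564] [ 466.24475411 -176.92255561   78.62043509] [ 499.43412258 -137.09805052   88.30191504] pred px [[276.0, 214.0], [276.0, 182.0], [413.0, 109.0]]
[(np.float64(-5.7), np.float64(-1.9), np.float64(4.2)), (np.float64(-19.5), np.float64(2.2), np.float64(22.3)), (np.float64(1.0), np.float64(5.0), np.float64(6.7))]
w2 1183 [ 487.97626634 -147.92503949   85.97087752] [ 476.56467385 -162.97723641   77.32352338] [ 499.98156831 -136.72621973   88.30168972] pred px [[284.0, 258.0], [284.0, 215.0], [466.0, 114.0]]
[(np.float64(-5.8), np.float64(-2.0), np.float64(4.9)), (np.float64(-0.8), np.float64(12.0), np.float64(22.7)), (np.float64(-0.2), np.float64(5.0), np.float64(6.6))]
bare wire [[[508.3, -122.8, 82.4]], [[504.1, -128.3, 82.8]], [[500.3, -134.8, 81.6]]]
[ 484.40231975 -159.97126819   72.1972917 ] [[279.69729542 250.33479605]]
```

```bash
python3 - <<'E'
from h import *
c=np.load("w2.npz"); d=c["d"]; im=c["p"]
r,z=att(PY,np.radians(60)); R=Ro.from_rotvec(robot.get_eef_rot()).as_matrix(); T=robot.get_tool_pos()
print(R.round(2).tolist())
for uv in [(272,268),(276,275),(288,268),(292,275),(268,300),(292,300),(250,285),(310,285),(280,272),(280,300),(280,340)]:
    P=unproj(c,d[uv[1],uv[0]],uv)[0]; print(uv,d[uv[1],uv[0]],((P-T)@R).round(1),im[uv[1],uv[0]])
print("bar in tool",((bar(-.1)-T)@R).round(1), robot.get_grip_force())
cr=cv2.resize(im[190:340,200:380],None,fx=4,fy=4,interpolation=cv2.INTER_NEAREST); cv2.imwrite("pics/w2c.png",cv2.cvtColor(cr,cv2.COLOR_RGB2BGR))
E
```

```text
[[0.59, 0.7, 0.4], [0.81, -0.51, -0.3], [-0.0, 0.5, -0.87]]
(272, 268) 151.33669 [ 10.7  -3.1 -41.3] [129 131 131]
(276, 275) 144.71083 [ 11.1  -1.4 -48.1] [62 63 60]
(288, 268) 149.63393 [ 11.4   3.3 -42.8] [126 129 128]
(292, 275) 144.27834 [ 11.3   4.7 -48.5] [121 127 124]
(268, 300) 126.80441 [ 11.5  -3.9 -66.8] [122 128 127]
(292, 300) 127.56084 [ 11.1   4.2 -66.1] [122 128 128]
(250, 285) 146.17368 [  6.7 -11.5 -48. ] [51 51 54]
(310, 285) 146.35104 [  6.7  11.8 -47.8] [51 52 52]
(280, 272) 147.59628 [ 10.9   0.1 -45.1] [59 57 54]
(280, 300) 127.341255 [ 11.3   0.1 -66.3] [50 49 45]
(280, 340) 0.0 [  79.3    0.  -178.1] [40 39 38]
bar in tool [ 0.  2. -9.] 0.0
```

View pics/w2c.png

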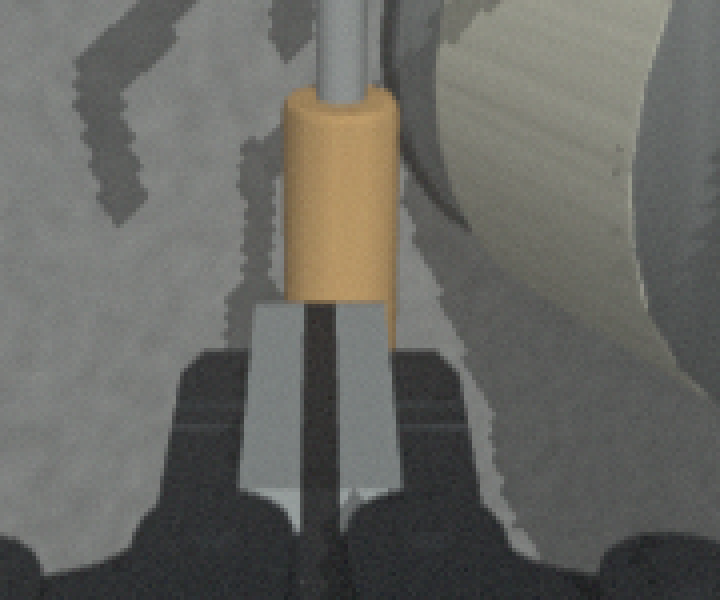

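```bash
python3 - <<'E'
from h import *
c=np.load("w2.npz"); R=Ro.from_rotvec(robot.get_eef_rot()).as_matrix(); T=robot.get_tool_pos()
L=np.array([[11,0,0],[-11,0,0],[11,0,-19],[11,0,-41],[0,0,-19]]); print(proj(c,L@R.T+T).round(1).tolist())
print("cam in tool",((-c["R"].T@c["t"]-T)@R).round(1),"axis",(c["R"][2]@R).round(3))
c1=np.load("w1.npz"); d=c1["d"]; t1=tcp(bar(-.1),PY,np.radians(60),1,80)[0]
for uv in [(160,285),(150,300),(165,300),(400,290),(415,310),(130,320),(392,300)]:
    P=unproj(c1,d[uv[1],uv[0]],uv)[0]; print(uv,((P-t1)@R).round(1),c1["p"][uv[1],uv[0]])
a=imaging.camera_info("wrist"); print(np.abs(a["R"]-c["R"]).max(),a["t"]-c["t"])
print(robot.get_opening(),robot.get_joint_positions())
E
```

```text
[[279.7, 230.3], [279.7, 269.7], [279.7, 245.2], [279.7, 266.9], [279.7, 267.0]]
cam in tool [  79.3    0.  -178.1] axis [-0.309 -0.001  0.951]
(160, 285) [ 11.6 -41.4 -56. ] [49 49 51]
(150, 300) [ 12.1 -41.4 -67.1] [57 56 56]
(165, 300) [  4.5 -40.7 -54.5] [46 47 47]
(400, 290) [ 11.6  45.2 -59.8] [47 50 48]
(415, 310) [ 12.   46.  -73.1] [43 46 44]
(130, 320) [ 12.  -43.9 -78.5] [119 124 123]
(392, 300) [  4.   44.8 -53.8] [47 48 49]
2.131528945376049e-06 [-0.00033058  0.00034647 -0.00034842]
-0.030927279632650854 [-0.15192633 -0.11186151 -0.99718589  0.21227476 -0.23302598  1.99444899]
```

Measured against the wrist camera, which agrees with the top camera on the grip, the shut tips sit about 41 mm short of the reported TCP. The pad width, opening and 13 mm swing all fit. I'll allow for that offset and recheck reach.

```bash
sed -i 's/return g+(19-back)\*z, r/return g+(60-back)*z, r   # tips measured 41 mm short of the TCP/' h.py; python3 - <<'E'
from h import *
for th in (-.1,.05,.2,.4,.6,.9,1.2,1.57):
  print(th,[p for p in range(50,91,2) if robot.ik(*tcp(bar(th),PY,np.radians(p),1,10)) is not None],
   [p for p in range(50,91,2) if robot.ik(*tcp(bar(th),PY,np.radians(p),1,4)) is not None])
for x in (-155,-112):
  for z in (235,300): q=robot.ik(*tcp(stand(x,0,z),SY,np.pi/2,1,10)); print(x,z,None if q is None else np.round(q,2))
E
```

```text
-0.1 [60, 62, 64, 66, 68, 70, 72, 74, 76, 78, 80, 82, 84, 86, 88, 90] [60, 62, 64, 66, 68, 70, 72, 74, 76, 78, 80, 82, 84, 86, 88, 90]
0.05 [58, 60, 62, 64, 66, 68, 70, 72, 74, 76, 78, 80, 82, 84, 86, 88, 90] [58, 60, 62, 64, 66, 68, 70, 72, 74, 76, 78, 80, 82, 84, 86, 88, 90]
0.2 [58, 60, 62, 64, 66, 68, 70, 72, 74, 76, 78, 80, 82, 84, 86, 88, 90] [58, 60, 62, 64, 66, 68, 70, 72, 74, 76, 78, 80, 82, 84, 86, 88, 90]
0.4 [54, 56, 58, 60, 62, 64, 66, 68, 70, 72, 74, 76, 78, 80, 82, 84, 86, 88, 90] [54, 56, 58, 60, 62, 64, 66, 68, 70, 72, 74, 76, 78, 80, 82, 84, 86, 88, 90]
0.6 [52, 54, 56, 58, 60, 62, 64, 66, 68, 70, 72, 74, 76, 78, 80, 82, 84, 86, 88, 90] [52, 54, 56, 58, 60, 62, 64, 66, 68, 70, 72, 74, 76, 78, 80, 82, 84, 86, 88, 90]
0.9 [50, 52, 54, 56, 58, 60, 62, 64, 66, 68, 70, 72, 74, 76, 78, 80, 82, 84, 86, 88, 90] [50, 52, 54, 56, 58, 60, 62, 64, 66, 68, 70, 72, 74, 76, 78, 80, 82, 84, 86, 88, 90]
1.2 [50, 52, 54, 56, 58, 60, 62, 64, 66, 68, 70, 72, 74, 76, 78, 80, 82, 84, 86, 88, 90] [50, 52, 54, 56, 58, 60, 62, 64, 66, 68, 70, 72, 74, 76, 78, 80, 82, 84, 86, 88, 90]
1.57 [50, 52, 54, 56, 58, 60, 62, 64, 66, 68, 70, 72, 74, 76, 78, 80, 82, 84, 86, 88, 90] [50, 52, 54, 56, 58, 60, 62, 64, 66, 68, 70, 72, 74, 76, 78, 80, 82, 84, 86, 88, 90]
-155 235 [ 0.17  0.23 -0.18  1.16  0.    1.6 ]
-155 300 [ 0.17  0.21 -0.06  1.3   0.    1.6 ]
-112 235 [ 0.17  0.31 -0.08  1.19  0.    1.6 ]
-112 300 [0.17 0.29 0.05 1.33 0.   1.6 ]
```

```bash
cat >> h.py <<'E'
def st(m): print(m,"t",round(robot.get_time(),2),"F",np.round(robot.get_contact_force(),1),"open",round(robot.get_opening(),1),"grip",round(robot.get_grip_force(),1),"tcp",np.round(robot.get_tool_pos(),1))
def look(n):
    c=imaging.camera_info("wrist"); im,d=imaging.read_camera("wrist"); np.savez(n+".npz",p=im,d=d,**c); cv2.imwrite(f"pics/{n}.png",cv2.cvtColor(im,cv2.COLOR_RGB2BGR))
E
python3 - <<'E'
from h import *
robot.ungrasp(); st("open")
ph=np.radians(60); r,z=att(PY,ph); y=Ro.from_rotvec(r).as_matrix()[:,1]
p,_=tcp(bar(-.1),PY,ph,1,9)
hit=robot.servo_line(p-2*y,velocity=50,force_limit=5); st(hit); look("w3")
if not hit: robot.grab(grasp_force=60); st("grab"); look("w4")
E
```

```text
open t 6.4 F [ 0.5  0.2 -0.3] open 85.4 grip 0.0 tcp [ 484.4 -160.    72.2]
False t 7.39 F [-0.3  0.2 -0.3] open 85.5 grip 0.0 tcp [ 501.4 -172.4   36. ]
grab t 8.11 F [-1.2  0.   4.6] open 11.9 grip 58.4 tcp [ 502.1 -172.7   36.6]
```

View pics/w4.png

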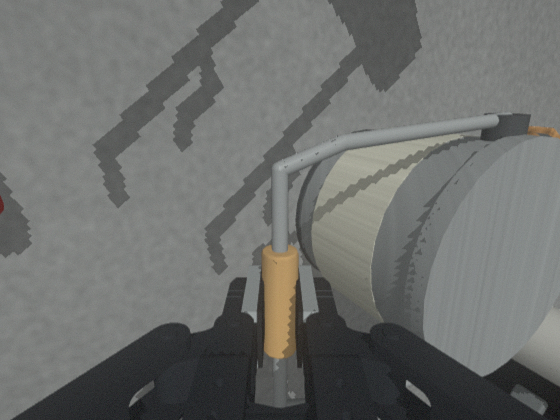

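The grip is held, with the wood between the pads at (280,300). An opening of 11.9 mm and 4.6 N upward suggest the pads bite below the grip's middle, so I'll re-pinch 6 mm deeper.

```bash
python3 - <<'E'
from h import *
robot.ungrasp(); st("open")
ph=np.radians(60); r,z=att(PY,ph); y=Ro.from_rotvec(r).as_matrix()[:,1]
p,_=tcp(bar(-.1),PY,ph,1,3)
hit=robot.servo_line(p-2*y,velocity=30,force_limit=4); st(hit)
robot.grab(grasp_force=60); st("grab"); look("w5")
c=np.load("w5.npz"); im=c["p"].astype(int); d=c["d"]
m=(im[...,0]>im[...,2]+60)&(im[...,1]>im[...,2]+25); m[:200]=0;m[:,:255]=0;m[:,310:]=0
v,u=np.nonzero(m&(d>0)); q=unproj(c,d[v,u],np.c_[u,v])
R=Ro.from_rotvec(robot.get_eef_rot()).as_matrix(); t=(q-robot.get_tool_pos())@R; print(np.percentile(t,[2,50,98],axis=0).round(1))
E
```

```text
open t 8.86 F [-0.9  0.7  0.1] open 85.6 grip 0.0 tcp [ 501.4 -172.4   35.8]
False t 9.21 F [-0.5 -0.1 -0.1] open 85.7 grip 0.0 tcp [ 503.6 -174.2   30.2]
grab t 9.88 F [-0.8 -0.1  3.4] open 11.6 grip 58.4 tcp [ 504.6 -174.5   31.4]
[[-18.6  -5.2 -62.9]
 [  6.9  -0.5 -61.4]
 [ 22.7   5.8 -56. ]]
```

```bash
python3 - <<'E'
from h import *
ths=np.linspace(-.1,1.571,13)[1:]; phs=np.radians(np.linspace(60,90,13))[1:]
for th in ths:
    f=(th+.1)/1.671; ph=np.radians(60+30*f)
    p,r=tcp(bar(th),PY,ph,1,3); robot.servo_line(p,velocity=70,attitude=r); st(round(th,2))
robot.hold(.4); st("up"); look("w6")
im,d=imaging.read_camera("side"); np.savez("s2.npz",p=im,d=d,**imaging.camera_info("side"))
cv2.imwrite("pics/s2.png",cv2.cvtColor(cv2.resize(im[90:290,120:380],None,fx=3,fy=3),cv2.COLOR_RGB2BGR))
E
```

```text
0.04 t 10.29 F [-2.3  1.8 -0.5] open 12.0 grip 58.7 tcp [ 502.3 -173.3   45.1]
0.18 t 10.64 F [-2.   1.7 -0.1] open 11.6 grip 58.7 tcp [ 501.9 -173.1   58.9]
0.32 t 10.99 F [-2.3  1.4 -0.6] open 12.4 grip 58.8 tcp [ 503.2 -174.    72.8]
0.46 t 11.34 F [-2.3  1.5  0.8] open 11.8 grip 58.9 tcp [ 506.1 -176.1   86.2]
0.6 t 11.68 F [-2.6  2.2  2. ] open 12.3 grip 59.0 tcp [ 510.6 -179.3   98.8]
0.74 t 12.03 F [-3.8  2.1  1.8] open 12.5 grip 59.1 tcp [ 516.3 -183.5  110.3]
0.87 t 12.37 F [-3.6  3.   4.8] open 12.2 grip 59.3 tcp [ 523.4 -188.5  120.6]
1.01 t 12.7 F [-5.3  4.7  8.7] open 12.2 grip 59.7 tcp [ 531.7 -194.4  129.5]
1.15 t 13.03 F [-6.7  5.1 14.5] open 11.8 grip 60.3 tcp [ 541.  -201.   137.1]
1.29 t 13.37 F [-4.6  0.4 12.5] open 12.0 grip 60.2 tcp [ 551.5 -209.5  142.6]
1.43 t 13.7 F [-1.5 -0.5  9.8] open 11.9 grip 59.9 tcp [ 561.8 -217.1  145.2]
1.57 t 14.03 F [-1.7 -2.4  8.6] open 12.0 grip 59.7 tcp [ 572.1 -224.7  145.7]
up t 14.43 F [-1.7 -1.9  7.6] open 12.2 grip 59.6 tcp [ 571.5 -224.2  145.8]
```

View pics/s2.png

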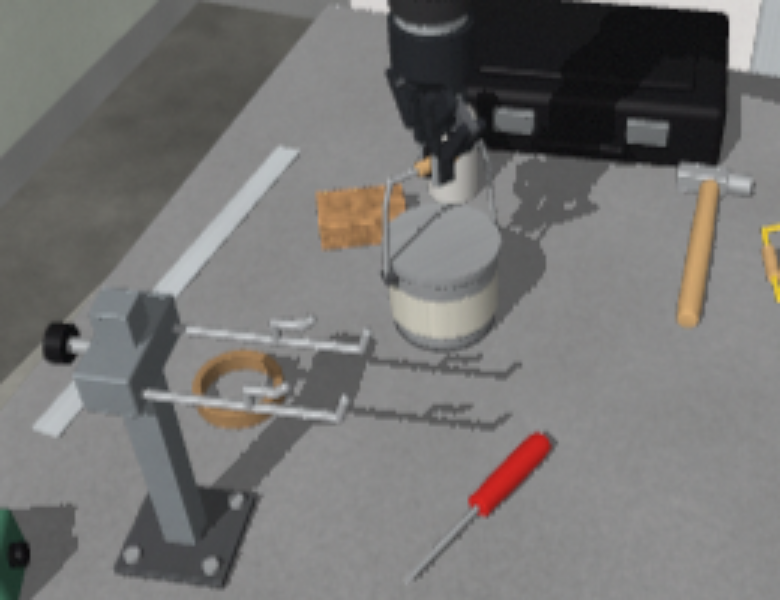

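The side view shows the bail upright with the pail standing. The +8 N means the bail is being pushed down, so I'll ease up to about zero force for step 1, then lift.

```bash
python3 - <<'E'
from h import *
p=robot.get_tool_pos()
p0=tcp(bar(1.571),PY,np.pi/2,1,3)[0]
for k in range(1,9):
    robot.servo_line(p0+k*UP,velocity=15); robot.hold(.15); st(k)
    if robot.get_contact_force()[2]<-1: break
robot.hold(.3); st("h")
im,d=imaging.read_camera("top"); np.savez("t2.npz",p=im,d=d,**imaging.camera_info("top"))
c=np.load("t2.npz"); P,uv=cloud(c,d)
m=(abs(P[:,0]-570)<70)&(abs(P[:,1]+223)<70)&(P[:,2]>98)&(P[:,2]<122)
q=P[m]; print(len(q),np.median(q,0)); A=np.linalg.lstsq(np.c_[q[:,:2]-q[:,:2].mean(0),np.ones(len(q))],q[:,2],rcond=None)[0]; print("lid plane",A)
E
```

```text
1 t 14.93 F [-0.9 -1.5  3.3] open 12.4 grip 59.3 tcp [ 570.5 -223.2  145.9]
2 t 15.33 F [ 0.   0.2 -5.1] open 12.0 grip 58.5 tcp [ 570.  -222.5  146.1]
h t 15.63 F [-1.   0.2 -4.7] open 12.0 grip 58.5 tcp [ 570.4 -222.9  146.7]
98 [ 601.5775868  -176.55415082  107.48798214]
lid plane [-6.72951109e-02 -9.36104451e-02  1.07063727e+02]
```

```bash
python3 - <<'E'
from h import *
dn=np.pi/2
p=robot.get_tool_pos(); robot.servo_line(p+100*UP,velocity=80); robot.hold(.3); st("lift")
g=stand(-260,0,300); robot.servo_line(tcp(g,SY,dn,1,3)[0],velocity=110,attitude=att(SY,dn)[0]); robot.hold(.4); st("front")
robot.servo_line(tcp(stand(-260,0,285),SY,dn,1,3)[0],velocity=60)
robot.servo_line(tcp(stand(-205,0,285),SY,dn,1,3)[0],velocity=60); robot.hold(.5); st("near")
look("w7")
c=np.load("w7.npz")
pr=lambda x,y,z: proj(c,stand(x,y,z)).round(0)[0].tolist()
print("tips",pr(-175,35,254),pr(-175,-35,254),"stops",pr(-105,35,245),pr(-105,-35,245),"lip",pr(-135,35,256),pr(-135,-35,256))
E
```

```text
lift t 17.38 F [-0.5 -0.4 -4.8] open 12.1 grip 58.5 tcp [ 570.3 -222.9  246.6]
front t 20.93 F [ 0.2 -0.1 -5.5] open 12.3 grip 58.4 tcp [440.8  79.1 243. ]
near t 22.89 F [ 1.9 -0.2 -4.5] open 11.9 grip 58.5 tcp [495.3  87.1 228.1]
tips [350.0, 198.0] [342.0, 339.0] stops [505.0, 193.0] [479.0, 328.0] lip [447.0, 200.0] [427.0, 342.0]
```

View pics/w7.png

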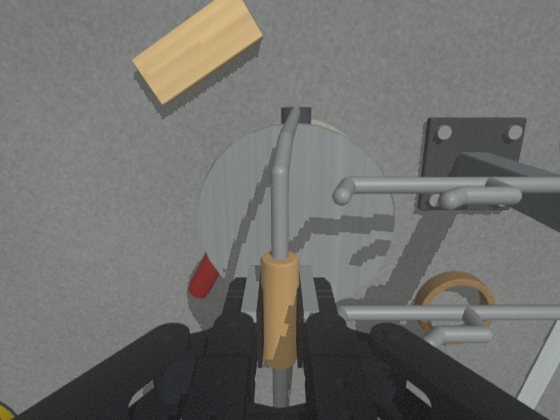

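The wrist view shows the tips at about (345,193) and the keeper lips at (450,197) and (435,342), near the predictions of (447,200) and (427,342). The stand pose holds, so I'll go over the landing and feel down.

```bash
python3 - <<'E'
from h import *
dn=np.pi/2
c=np.load("w7.npz"); print([proj(c,stand(-140,y,231)).round(0).tolist() for y in (35,-35)])
robot.servo_line(tcp(stand(-154,0,285),SY,dn,1,3)[0],velocity=50); robot.hold(.5)
robot.servo_line(tcp(stand(-154,0,252),SY,dn,1,3)[0],velocity=40); robot.hold(1.0); st("above")
hit=robot.servo_line(tcp(stand(-154,0,229),SY,dn,1,3)[0],velocity=6,force_limit=2.5); st(hit)
for _ in range(5): robot.hold(.1); print(np.round(robot.get_contact_force(),1))
print("bar z est",robot.get_tool_pos()[2]+57)
E
```

```text
[[[415.0, 185.0]], [[400.0, 312.0]]]
above t 26.58 F [-1.2  0.9 -5.4] open 11.9 grip 58.5 tcp [545.3  94.4 194.9]
True t 28.68 F [1.5 0.1 4.2] open 12.4 grip 59.3 tcp [545.8  94.5 182.4]
[2.3 0.2 5.6]
[3.4 0.4 5.9]
[2.9 1.  6.7]
[ 2.1 -0.3  5.3]
[1.6 0.5 6.5]
bar z est 239.2533466091995
```

```bash
python3 - <<'E'
from h import *
R0=att(SY,np.pi/2)[0]
def fz(n=6):
    a=[]
    for _ in range(n): robot.hold(.03); a.append(robot.get_contact_force())
    return np.mean(a,0)
z=robot.get_tool_pos()[2]; base=tcp(stand(-154,0,0),SY,np.pi/2,1,3)[0]
for k in range(12):
    f=fz(); print(k,f.round(1),robot.get_tool_pos()[2].round(2),round(z,2))
    if -1.5<f[2]<0.5: break
    z+= .25 if f[2]>2.5 else .12 if f[2]>0 else -.12
    robot.servo_line([base[0],base[1],z],velocity=5)
robot.hold(.3); st("loaded"); print(z); open("z.txt","w").write(str(z))
E
```

```text
0 [1.5 0.4 6.4] 182.26 182.25
1 [1.8 0.  2.5] 182.51 182.5
2 [2.6 0.6 0.5] 182.54 182.62
loaded t 30.93 F [ 2.7 -0.3  0.5] open 12.2 grip 59.0 tcp [545.6  94.5 182.6]
182.6233466091995
```

```bash
python3 - <<'E'
from h import *
def fz(n=4):
    a=[]
    for _ in range(n): robot.hold(.03); a.append(robot.get_contact_force())
    return np.mean(a,0)
z=float(open("z.txt").read()); f=fz(); f0=f@fwd(SY)
for x in list(range(-150,-121,4))+list(range(-120,-105,2)):
    b=tcp(stand(x,0,0),SY,np.pi/2,1,3)[0]
    hit=robot.servo_line([b[0],b[1],z],velocity=20 if x<-121 else 10,force_limit=6)
    f=fz(); ax=f@fwd(SY); t=robot.get_tool_pos(); xr=(t-ST)@fwd(SY)
    print(x,hit,"x",xr.round(1),"z",t[2].round(2),"F",f.round(1),"ax",ax.round(1))
    if f[2]>2: z+=.15
    elif f[2]<-1.5: z-=.15
    if x>-121 and (hit or ax<-5): break
robot.hold(.3); st("end"); open("z.txt","w").write(str(z)); look("w8")
E
```

```text
-150 True x -152.5 z 182.48 F [2.5 0.5 2.6] ax 2.5
-146 True x -152.2 z 182.4 F [-0.5 -0.2  4.1] ax -0.5
-142 True x -151.2 z 182.45 F [1.9 0.5 2.9] ax 1.9
-138 True x -151.2 z 182.39 F [-0.8 -0.1  4.4] ax -0.8
-134 True x -150.5 z 182.41 F [1.2 0.5 3.6] ax 1.3
-130 True x -150.6 z 182.39 F [-0.9  0.1  4.5] ax -0.9
-126 True x -150.3 z 182.41 F [0.4 0.4 4.2] ax 0.5
-122 True x -150.4 z 182.38 F [-1.1  0.1  4.6] ax -1.1
-120 True x -150.5 z 182.37 F [-1.  -0.2  5.2] ax -1.0
end t 35.59 F [-1.  -0.6  4.9] open 11.9 grip 59.4 tcp [549.1  95.  182.4]
```

```bash
python3 - <<'E'
from h import *
def fz(n=4):
    a=[]
    for _ in range(n): robot.hold(.03); a.append(robot.get_contact_force())
    return np.mean(a,0)
z=182.65; X0=-150.5; x=X0
b=tcp(stand(x,0,0),SY,np.pi/2,1,3)[0]; robot.servo_line([b[0],b[1],z],velocity=5); print(fz().round(1))
while x<-107:
    x+=3 if x<-122 else 1.2
    b=tcp(stand(x,0,0),SY,np.pi/2,1,3)[0]
    hit=robot.servo_line([b[0],b[1],z],velocity=15 if x<-122 else 8,force_limit=14)
    f=fz(3); ax=f@fwd(SY); t=robot.get_tool_pos(); xr=(t-ST)@fwd(SY)
    print(round(x,1),hit,"x",xr.round(1),"z",t[2].round(2),"F",f.round(1),"ax",ax.round(1))
    z+=np.clip(.05*(f[2]+.3),-.2,.2)
    if hit and x<-122 or (x>-121 and ax<-6): break
robot.hold(.3); st("end"); open("z.txt","w").write(str(z)); look("w8")
E
```

```text
[-0.2 -0.3  2.9]
-147.5 False x -148.5 z 182.39 F [-4.8 -0.7  4.4] ax -4.9
-144.5 False x -144.7 z 182.57 F [-3.5 -1.   2.2] ax -3.7
-141.5 False x -141.0 z 182.79 F [-0.5  0.2 -2. ] ax -0.4
-138.5 False x -138.2 z 182.84 F [-0.5 -0.3 -3.3] ax -0.5
-135.5 False x -135.3 z 182.78 F [-0.4 -0.2 -2.2] ax -0.4
-132.5 False x -132.3 z 182.71 F [-0.7 -0.3 -1.5] ax -0.7
-129.5 False x -129.3 z 182.68 F [-1.1 -0.1 -0.6] ax -1.1
-126.5 False x -126.3 z 182.61 F [-1.8 -0.2 -0.1] ax -1.8
-123.5 False x -123.2 z 182.65 F [-2.2 -0.6  0.5] ax -2.3
-120.5 False x -120.5 z 182.62 F [-3.3  0.1  1.1] ax -3.2
-119.3 False x -119.0 z 182.67 F [-1.3 -0.2  0.6] ax -1.3
-118.1 False x -117.9 z 182.68 F [-1.1 -0.8 -0.2] ax -1.2
-116.9 False x -116.8 z 182.71 F [-1.8 -0.2 -1. ] ax -1.8
-115.7 False x -115.6 z 182.73 F [-1.9 -0.5 -0.4] ax -2.0
-114.5 False x -114.4 z 182.72 F [-1.9 -0.1 -1.1] ax -1.9
-113.3 False x -113.3 z 182.66 F [-2.4  0.  -0. ] ax -2.4
-112.1 False x -113.3 z 182.55 F [-5.9 -1.   2.1] ax -6.0
end t 43.8 F [-6.6 -0.6  2.3] open 12.2 grip 59.2 tcp [585.9 100.3 182.6]
```

Home contact is at x ≈ -113, where the axial force rose to 6 N. I'll ease the push, release and withdraw upward.

```bash
python3 - <<'E'
from h import *
b=tcp(stand(-112.8,0,0),SY,np.pi/2,1,3)[0]
robot.servo_line([b[0],b[1],182.68],velocity=4); robot.hold(.3); st("pre")
robot.ungrasp(); robot.hold(.5); st("open")
p=robot.get_tool_pos(); h=robot.servo_line(p+130*UP,velocity=60,force_limit=5); robot.hold(1.5); st(h); look("w9")
c=np.load("w9.npz")
print([proj(c,stand(-112,y,238)).round(0).tolist() for y in (0,22,-22)])
E
```

```text
pre t 44.48 F [-4.4 -0.2  0.9] open 11.9 grip 59.1 tcp [585.9 100.3 182.6]
open t 45.67 F [-0.3  0.4 -0.3] open 85.5 grip 0.0 tcp [586.4 100.4 182.7]
False t 49.49 F [-0.   1.1  0.5] open 85.2 grip 0.0 tcp [586.4 100.4 312.7]
[[[283.0, 207.0]], [[283.0, 176.0]], [[283.0, 236.0]]]
```

View pics/w9.png

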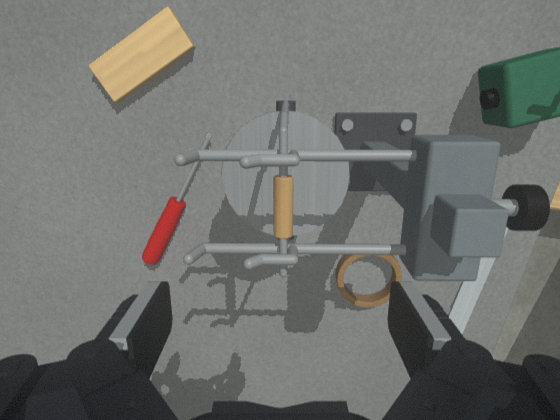

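The wrist view shows the grip centre at (283,207), exactly the predicted home position, with the wire under both keepers and the pail level.

```bash
python3 - <<'E'
from plant import robot
robot.hold(1.5); print(robot.get_time()); print(robot.close_job())
E
```

```text
51.0417
the job is handed in; nothing more can be done
None
```

I handed the job in at 51 s of the 72 s allowed: the last camera view shows the pail released and hanging by its bail on both prongs, fully home under the keepers, but the hand-in gave no pass or fail result.

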